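Free the seized stop knob on the cross-slide and reset the length stop

ROBOT

A 6-joint arm with a two-finger parallel gripper is mounted at the origin on the work surface. World frame = base frame: x ahead of the robot, y to its left, z up, the work surface at z = 0. Lengths are in m, angles in rad, forces in N, time in s.
With the tool pointing down it reaches from about 0.425 to 0.95 m from the base axis. Payload 3.5 kg.
Tool frame: the origin (TCP) lies midway between the tips of the shut fingers; the grasp point (between the pads) lies 19 mm behind it; z points along the fingers, y is the direction in which the jaws open and shut (so a half turn about z gives the same grasp; the last joint's range is limited). The gripper opens to 85 mm and grips with 20 to 120 N. Pads are 22 mm wide; open, the fingers measure 114 mm over their backs; the gripper's body (76 mm by 85 mm) begins 54 mm behind the grasp point. The pads swing forward as they close: fully open they stand 13 mm farther back than shut.
Start: joints at [0.983, 0.286, 1.577, -0, 1.279, -0.15], TCP at [0.286, 0.611, 0.231] pointing down, gripper open.
Joint ranges: [-2.77, 2.77], [-0.9, 2.22], [0.21, 2.48], [-1.53, 4.67], [0.24, 2.81], [-2.84, 2.84]. Speed limits (rad/s): [2.79, 2.79, 3.14, 3.14, 3.14, 3.14].

INTERFACE

Orientations are given as a unit quaternion [x, y, z, w].
In Python, from plant import ctrl gives the robot as it stands.
- The arm moves only by the tool apply_moves, never from a script. Its argument "moves" is a list that holds one entry, the list of rows, each a list of 7 numbers: the shift along the tool's x, y, z in m, then the turn, a rotation vector about the tool's x, y, z in degrees, then the gripper's target within -1 to 1 (shut at 1, half-way at 0, fully open at -1). In form: [[[tx, ty, tz, ax, ay, az, hand], ...]]. A call has 1 to 12 rows; each row shifts and turns the pose as measured when the row begins, along the tool's axes as they then stand; what a row does not reach is not made up. A row lasts 1/10 s, in which the tool goes at most 50 mm and 8.59 degrees, less where a joint would pass 70% of its speed; a pose out of reach is approached as far as the arm can. A call with a gripper value outside its range is refused whole. The fingers move at their own pace and stop on an object; "force" is the grip in N (left out, the last holds). Time passes only in rows, so rows that do not move let the fingers close. It gives the time, the measured TCP pose, the force and the opening at its end, in the units of the state.
- ctrl.get_state(): the state, without advancing time (a new reading comes with each control period).
- ctrl.read_camera(name): name is "side" or "top"; returns the picture (480x640x3 uint8, red, green, blue); there is no depth.
- ctrl.get_calibration(name): a dict with "camera_matrix" (3x3 intrinsics, pixels), "k1" (the pictures are not rectified: a ray, as slopes to the right and down, at radius r is drawn at 1 + k1 r^2 times it, then the intrinsics apply), "cam_to_world" (4x4, takes a point from camera to world coordinates). Camera axes: x right, y up, looking along -z (the intrinsics and any distortion apply to the point x, -y, -z); pixel columns grow to the right and rows downward; lengths in m; the calibration is good to about 2 mm. A picture is of the moment at which its call begins. get_calibration takes no time and is no camera call.
- ctrl.sign_off(): hands the job in, once; it reports no verdict.
The state is a dict: "time": time; "qpos": joint angles; "dq": joint speeds; "joint_efforts": joint torques, N m; "eef_pos": TCP position; "tcp_rot": TCP orientation; "contact_force": force on the tool from outside, world axes, zero at the start; "wrist_torque": the same for the moment, N m; "opening": opening from 0.0 (shut) to 1.0 (fully open).
Only numpy, scipy, OpenCV 4.12 (cv2) and the standard library are available. Lean on these libraries where they do the work, as an engineer would, in place of code of your own. Each camera call takes 0.05 s, during which the arm holds its last target. There are 200 camera calls.

TASK

The lock knob of the length stop on the cross-slide table has seized. Break it loose anticlockwise with a firm twist, back it off about half a turn, and slide the stop along its slot until it rests against the end of the steel workpiece, without pushing the workpiece out of place. Then tighten the knob firmly all the way home again, let go, and leave everything else undisturbed.

Things in the scene. Friction and masses are not known exactly. Their poses are not given: they have to be found in the camera images.
- cross_slide: Compound cross-slide on the bench: green cast base, steel T-slot table 130 mm (x) by 400 mm (y), its top 110 mm above the bench; handwheels at its -y end and, low, at its -x side. Origin: centre of its underside; z up; y along the slots from the stop to the workpiece. The middle slot lies at x = 0. A fixed fence bar 22 mm high on the +x side backs the workpiece.
- stop (a joint): Slide of the length stop along the middle slot, metres: 0 at the handwheel (-y) end, growing towards the workpiece (+y), travel 0.17. Held fast while the knob is tight; with the knob backed off it slides with about 2 to 3 N.
- stop_face (a point): Centre (10 mm above the table top) of the flat +y face of the length stop, a plain steel block 60 mm in x, 50 mm in y and 42 mm high that stands on the table over the middle slot; this face must meet the workpiece. Axes as cross_slide.
- lock_knob (a joint): Angle of the lock knob, rad, growing anticlockwise from above (loosening). Starts home and seized at 0 to 0.1. Up to 0.3 it resists, jerkily, with 0.4 to 0.7 N m, then gives, and from 0.55 to its stop at 5 it turns freely (0.05 N m) and the stop can slide. Turned back clockwise it resists as strongly from 0.5 to 0.3 and must be forced past that; below 0.25 it stays home and clamps.
- knob_grip (a point): Centre of the lock knob's grip, on the knob's vertical axis, mid-way over the stop: a plain black bar 70 mm long (x axis), 14 mm thick (y axis), 24 mm high, on a steel stud 11 mm wide with a collar 24 mm wide and 6 mm high at its foot. The centre is 78 mm above the table top (188 mm above the bench); the bar's underside is 24 mm above the stop's top.
- work_end (a point): Centre of the -y end face of the workpiece (the end that faces the stop): a dark steel plate 70 mm in x, 130 mm in y, 20 mm thick, 1.4 kg, with faint scribed lines, lying loose on the table against the fence; this point is 10 mm above the table top. Axes as cross_slide. A push of more than about 8 N shifts the plate.
Mind the look-alikes: they are no part of the job. Of the things like the part that bears work_end, leave any that is blue or purple; of the rest the smaller one is meant.

How it is judged:
On the way, in this order (a step that is already met when the one before it is completed fails the run):
1. the knob has been broken loose and backed off about half a turn (its angle above 2.5 rad) (value of joint lock_knob above 2.5 rad), for 0.05 s.
2. with the knob still loose, the stop has been brought up against the end of the workpiece (gap under 2 mm) (y of work_end in the frame of stop_face below 0.002 m and value of joint lock_knob above 0.7 rad), for 0.05 s.
At the end, for the whole second after the job is handed in: The knob is tight home again (angle below 0.25 rad), the stop's face stands within 2 mm of the workpiece's end and is at rest, and the workpiece's end is less than 5 mm from where it started (value of joint lock_knob below 0.25 rad and y of work_end in the frame of stop_face below 0.002 m and distance of work_end from where it was at the start of the episode below 0.005 m and linear speed of stop below 0.005 m/s); the robot touches nothing.
It fails at once if the file, screwdriver, hammer, spray can, jar, discs or parallel is displaced by more than 30 mm (distance of any of file, screwdriver, hammer, spray_can, jar, discs, parallel from where it was at the start of the episode above 0.03 m).
It also fails if it takes over 72 s, if anything falls off the work surface, if the arm or the gripper's body presses on something with over 40 N, if the wrist force passes 120 N, or if a joint passes its speed limit or range.

## Working session

There is one attempt and no reset: what is moved stays moved. The work goes in short steps, Python scripts to look and compute and a tool call to move; the robot and the scene stay as the last step left them, time stands still between calls to the robot, and variables do not carry over. Pictures are saved under pics/ and viewed, about 8 in all and at most 12, crops included, and the job is handed in when it is done.

Besides the shell and the picture viewer there is one more tool, called by a JSON object that holds its "fn" and its "kwargs". apply_moves: Moves the arm, as the interface text tells. Its arguments: {"type":"object","properties":{"moves":{"type":"array","items":{"type":"array","items":{"type":"array","items":{"type":"number"}}}},"force":{"type":"number"}},"required":["moves"]}

```bash
mkdir -p pics; cat > h.py <<'E'
import numpy as np, cv2
from plant import ctrl
def snap(cam,name):
    im=ctrl.read_camera(cam); cv2.imwrite(f'pics/{name}.png',cv2.cvtColor(im,cv2.COLOR_RGB2BGR)); return im
def ray(cam,u,v):
    c=ctrl.get_calibration(cam);K=np.array(c['camera_matrix']);T=np.array(c['cam_to_world'])
    p=cv2.undistortPoints(np.array([[[u,v]]],float),K,np.array([c['k1'],0,0,0,0],float))[0,0]
    return T[:3,3],T[:3,:3]@np.array([p[0],-p[1],-1])
def onz(cam,u,v,z):
    o,d=ray(cam,u,v); return o+d*(z-o[2])/d[2]
def proj(cam,P):
    c=ctrl.get_calibration(cam);K=np.array(c['camera_matrix']);T=np.array(c['cam_to_world'])
    q=T[:3,:3].T@(np.array(P)-T[:3,3]); x,y=q[0]/-q[2],-q[1]/-q[2]
    s=1+c['k1']*(x*x+y*y); return (K@[x*s,y*s,1])[:2]
E
python3 - <<'E'
from h import *
for c in('top','side'):
    snap(c,c+'0'); k=ctrl.get_calibration(c); print(c,k['k1'],np.round(k['cam_to_world'],3).tolist(),np.round(k['camera_matrix'],1).tolist())
print(ctrl.get_state())
E
```

```text
top -0.11640414624757692 [[0.008, 0.997, -0.076, 0.37], [-1.0, 0.008, -0.006, 0.082], [-0.005, 0.076, 0.997, 1.012], [0.0, 0.0, 0.0, 1.0]] [[512.2, 0.0, 322.8], [0.0, 512.2, 235.7], [0.0, 0.0, 1.0]]
side -0.11552686808018656 [[0.996, 0.075, -0.05, 0.395], [-0.09, 0.782, -0.616, -0.47], [-0.007, 0.618, 0.786, 0.837], [0.0, 0.0, 0.0, 1.0]] [[460.4, 0.0, 320.6], [0.0, 460.4, 234.5], [0.0, 0.0, 1.0]]
{'time': 0.1, 'qpos': array([ 9.83007223e-01,  2.87124702e-01,  1.57802911e+00, -1.13607301e-06,
        1.27862197e+00, -1.49988291e-01]), 'dq': array([-0.00047972, -0.00162987, -0.00282177, -0.00041115,  0.00236617,
        0.00160839]), 'joint_efforts': array([ 9.16107201e-04, -4.07297623e+01, -2.93700331e+01, -1.13219260e-04,
        3.42035979e-03, -2.88356475e-06]), 'eef_pos': array([0.28579612, 0.6108504 , 0.23005456]), 'tcp_rot': array([ 2.17156111e-01,  9.76136277e-01, -1.01832902e-03, -3.93087951e-04]), 'contact_force': array([-1.11663227, -0.95084188,  0.09629652]), 'wrist_torque': array([ 0.003938  ,  0.06483513, -0.00101975]), 'opening': 1.0006790713920515}
```

View pics/top0.png

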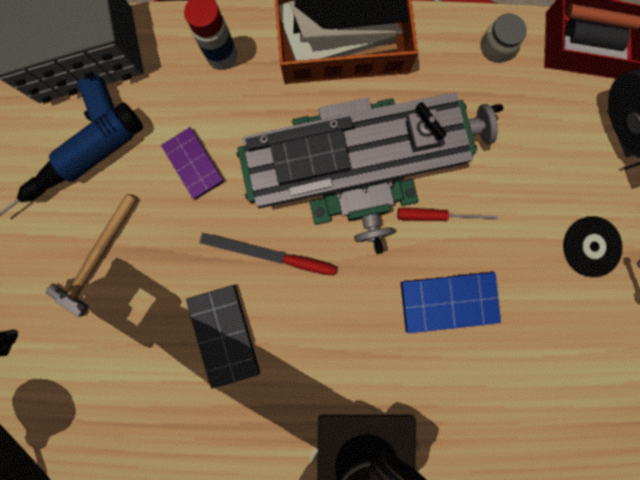

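View pics/side0.png

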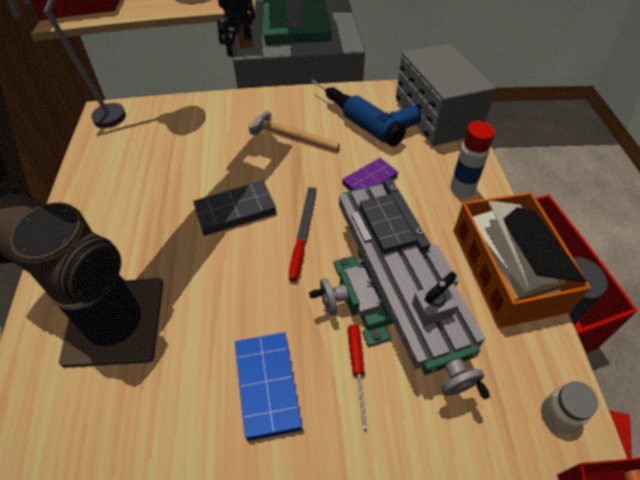

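The top view shows the cross-slide with the stop and knob near (428,125) and the work plate on the table near (312,155). The black plate at (222,335) and the blue and purple ones are look-alikes. I'll zoom in to measure.

```bash
python3 - <<'E'
import cv2, numpy as np
a=cv2.imread('pics/top0.png')[85:215,235:505]; a=cv2.resize(a,None,fx=2.9,fy=2.9,interpolation=cv2.INTER_CUBIC)
cv2.imwrite('pics/topc.png',cv2.convertScaleAbs(a,alpha=1.6))
a=cv2.imread('pics/side0.png')[170:400,320:500]; a=cv2.resize(a,None,fx=2.6,fy=2.6,interpolation=cv2.INTER_CUBIC)
cv2.imwrite('pics/sidec.png',cv2.convertScaleAbs(a,alpha=1.6))
E
```

```text
(no output)
```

View pics/topc.png

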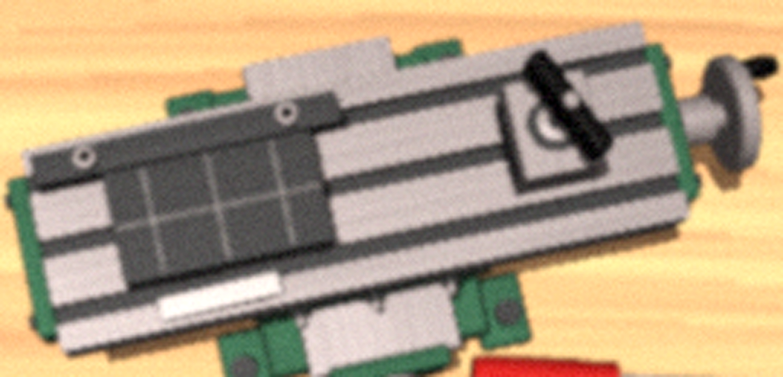

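View pics/sidec.png

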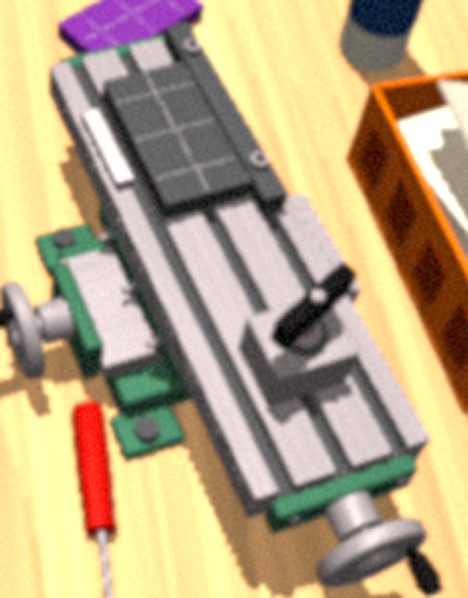

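```bash
cat > m.py <<'E'
from h import *
t=lambda u,v,z:onz('top',235+u/2.9,85+v/2.9,z)
s=lambda u,v,z:onz('side',320+u/2.6,170+v/2.6,z)
r=lambda p:np.round(p,4)
for f,n,L in((t,'top',dict(A=(642,25,.11),B=(690,215,.11),C=(65,352,.11),D=(30,155,.11),p1=(322,135,.13),p2=(337,243,.13),p3=(125,288,.13),p4=(105,180,.13),s1=(522,184,.152),s2=(605,165,.152))),
 (s,'side',dict(A=(426,440,.11),B=(265,512,.11),C=(52,68,.11),p1=(255,185,.13),p2=(167,210,.13),p3=(104,85,.13),s1=(245,320,.152),s2=(272,375,.152),s3=(358,350,.152)))):
    for k,v in L.items(): print(n,k,r(f(*v)))
for c,(x0,x1,y0,y1) in(('top',(408,450,95,145)),('side',(420,462,265,310))):
    im=cv2.imread(f'pics/{c}0.png')[y0:y1,x0:x1]
    m=(im.max(2)<40).astype(np.uint8); m=cv2.morphologyEx(m,cv2.MORPH_CLOSE,np.ones((5,5)))
    n,l,st,ce=cv2.connectedComponentsWithStats(m); i=1+st[1:,4].argmax()
    pts=np.argwhere(l==i)[:,::-1].astype(np.float32); R=cv2.minAreaRect(pts)
    print(c,st[i],R[0][0]+x0,R[0][1]+y0,R[1:])
    b=cv2.boxPoints(R)+[x0,y0]; 
    e=[(b[i]+b[(i+1)%4])/2 for i in range(4)]
    e=sorted([(e[0],e[2]),(e[1],e[3])],key=lambda q:-np.linalg.norm(q[0]-q[1]))[0]
    q=[onz(c,*p,.196) for p in e]; print(r(q),r((q[0]+q[1])/2),np.degrees(np.arctan2(*(q[0]-q[1])[1::-1])),np.linalg.norm(q[0]-q[1]))
E
python3 m.py
```

```text
top A [ 0.7023 -0.155   0.11  ]
top B [ 0.5799 -0.1822  0.11  ]
top C [0.4905 0.2047 0.11  ]
top D [0.6142 0.2292 0.11  ]
top p1 [0.622  0.0483 0.13  ]
top p2 [0.5552 0.0391 0.13  ]
top p3 [0.5269 0.1665 0.13  ]
top p4 [0.5932 0.1798 0.13  ]
top s1 [ 0.5873 -0.0694  0.152 ]
top s2 [ 0.5996 -0.1193  0.152 ]
side A [ 0.7021 -0.1562  0.11  ]
side B [ 0.5835 -0.1936  0.11  ]
side C [0.4925 0.2012 0.11  ]
side p1 [0.6269 0.0505 0.13  ]
side p2 [0.5572 0.0341 0.13  ]
side p3 [0.5289 0.1605 0.13  ]
side s1 [ 0.5883 -0.0761  0.152 ]
side s2 [ 0.5972 -0.1185  0.152 ]
side s3 [ 0.6581 -0.1064  0.152 ]
top [  4   8  35  42 482] 431.9174919128418 122.51205062866211 ((45.64397048950195, 19.515531539916992), 55.124671936035156)
[[ 0.6517 -0.0692  0.196 ]
 [ 0.589  -0.1112  0.196 ]] [ 0.6204 -0.0902  0.196 ] 33.82836455938161 0.07551254676268736
side [  6   8  29  33 336] 443.0 290.5 ((17.677669525146484, 37.47665786743164), 45.0)
[[ 0.6526 -0.0786  0.196 ]
 [ 0.5966 -0.1234  0.196 ]] [ 0.6246 -0.101   0.196 ] 38.64567236419718 0.07175978144487836
```

{"fn": "apply_moves", "kwargs": {"moves": [[[-0.038,-0.031,-0.003,0,0,0,-1],[-0.038,-0.031,-0.003,0,0,0,-1],[-0.038,-0.031,-0.003,0,0,0,-1],[-0.038,-0.031,-0.003,0,0,0,-1],[-0.038,-0.031,-0.003,0,0,0,-1],[-0.038,-0.031,-0.003,0,0,0,-1],[-0.038,-0.031,-0.003,0,0,0,-1],[-0.038,-0.031,-0.003,0,0,0,-1],[-0.038,-0.031,-0.003,0,0,0,-1],[-0.038,-0.031,-0.003,0,0,0,-1],[-0.038,-0.031,-0.003,0,0,0,-1],[-0.038,-0.031,-0.003,0,0,0,-1]]]}}

```text
time: 1.3
eef_pos: [0.5419, 0.0724, 0.2597]
tcp_rot: [0.211, 0.977, -0.004, -0.004]
contact_force: [1.1, 0.6, 0.4]
opening: 1.0
```

{"fn": "apply_moves", "kwargs": {"moves": [[[0,0,0,0,0,8.5,-1],[0,0,0,0,0,8.5,-1],[0,0,0,0,0,8.5,-1],[0,0,0,0,0,8.5,-1],[0,0,0,0,0,8.5,-1],[0,0,0,0,0,8.5,-1],[0,0,0,0,0,8.5,-1],[0,0,0,0,0,8.5,-1],[0,0,0,0,0,8.5,-1],[0,0,0,0,0,8.5,-1],[0,0,0,0,0,8.5,-1],[0,0,0,0,0,8.5,-1]]]}}

```text
time: 2.5
eef_pos: [0.5406, 0.0638, 0.2524]
tcp_rot: [0.898, 0.44, -0.011, -0.002]
contact_force: [-0.1, -1.1, -0.1]
opening: 0.998
```

```bash
cat > go.py <<'E'
import sys
from h import *
from scipy.spatial.transform import Rotation as R
s=ctrl.get_state(); r=R.from_quat(s['tcp_rot']); M=r.as_matrix()
print('t',round(s['time'],2),'pos',np.round(s['eef_pos'],4),'yawx',round(np.degrees(np.arctan2(M[1,0],M[0,0])),2),'tilt',np.round(M[2],3),'q6',round(s['qpos'][5],3),'F',np.round(s['contact_force'],2),'T',np.round(s['wrist_torque'],2),'op',round(s['opening'],3))
if len(sys.argv)>3:
    d=np.array(list(map(float,sys.argv[1:4])))-s['eef_pos']; print('tool shift',np.round(M.T@d,4))
if len(sys.argv)>4:
    a=np.radians(float(sys.argv[4])); T=np.array([[np.cos(a),np.sin(a),0],[np.sin(a),-np.cos(a),0],[0,0,-1]]).T
    T=np.array([[np.cos(a),np.sin(a),0],[np.sin(a),-np.cos(a),0],[0,0,-1]])
    print('turn',np.round((r.inv()*R.from_matrix(T)).as_rotvec(degrees=True),2))
E
python3 go.py 0.6225 -0.0956 0.26 36
```

```text
t 2.5 pos [0.5406 0.0638 0.2524] yawx 52.23 tilt [-0.019 -0.013 -1.   ] q6 0.597 F [-0.09 -1.05 -0.08] T [-0.08 -0.05 -0.03] op 0.998
tool shift [-0.076   0.1622 -0.0083]
turn [-0.59  1.19 16.22]
```

{"fn": "apply_moves", "kwargs": {"moves": [[[0,0,0,-0.6,1.2,8.1,-1],[0,0,0,0,0,8.1,-1],[0,0,0,0,0,0,-1]]]}}

```text
time: 2.8
eef_pos: [0.5395, 0.0639, 0.2504]
tcp_rot: [0.953, 0.303, -0.001, -0.002]
contact_force: [0.6, 0.4, -0.4]
opening: 1.0
```

```bash
python3 go.py 0.6225 -0.0956 0.26 36
```

```text
t 2.8 pos [0.5395 0.0639 0.2504] yawx 35.31 tilt [-0.001 -0.004 -1.   ] q6 0.884 F [ 0.64  0.36 -0.43] T [-0.04 -0.04  0.01] op 1.0
tool shift [-0.0245  0.1781 -0.0102]
turn [-0.21  0.07 -0.69]
```

```bash
python3 go.py 0.624 -0.092 0.25 36
```

```text
t 2.8 pos [0.5395 0.0639 0.2504] yawx 35.31 tilt [-0.001 -0.004 -1.   ] q6 0.884 F [ 0.64  0.36 -0.43] T [-0.04 -0.04  0.01] op 1.0
tool shift [-0.0212  0.176  -0.0002]
turn [-0.21  0.07 -0.69]
```

{"fn": "apply_moves", "kwargs": {"moves": [[[-0.005,0.04,-0.001,0,0,0,-1],[-0.005,0.04,-0.001,0,0,0,-1],[-0.005,0.04,-0.001,0,0,0,-1],[-0.005,0.04,-0.001,0,0,0,-1],[0,0.012,0,0,0,-0.7,-1],[0,0,0,0,0,0,-1]]]}}

```text
time: 3.4
eef_pos: [0.6249, -0.0909, 0.2509]
tcp_rot: [0.947, 0.32, -0.003, -0.003]
contact_force: [-0.2, 0.6, 0.7]
opening: 0.995
```

```bash
python3 go.py 0.624 -0.092 0.17 36; python3 - <<'E'
from h import *
snap('side','s1'); im=cv2.imread('pics/s1.png')[180:360,340:540]
cv2.imwrite('pics/s1c.png',cv2.convertScaleAbs(cv2.resize(im,None,fx=3,fy=3,interpolation=2),alpha=1.6))
E
```

```text
t 3.4 pos [ 0.6249 -0.0909  0.2509] yawx 37.36 tilt [-0.003 -0.008 -1.   ] q6 0.613 F [-0.21  0.6   0.73] T [ 0.01  0.01 -0.01] op 0.995
tool shift [-0.0011  0.0009  0.0809]
turn [-0.45  0.19  1.36]
```

View pics/s1c.png

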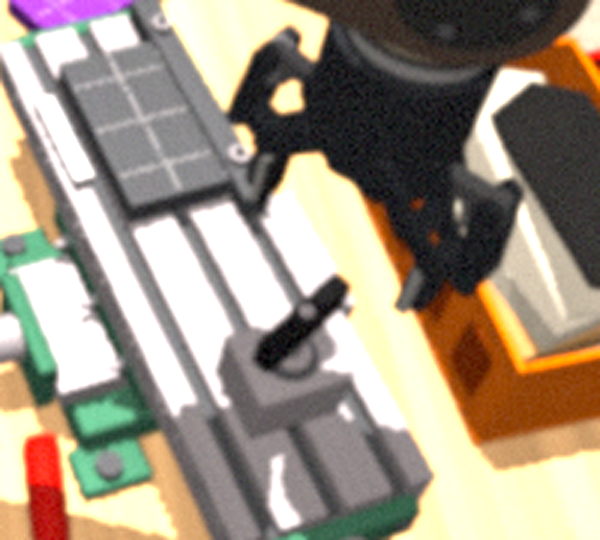

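The open gripper (fingertips at crop (265,185) and (415,285)) hovers above and behind the knob. The bar runs from crop (263,358) to (340,287). I'll check the bar's angle and centre against the tool.

```bash
python3 - <<'E'
from h import *
im=cv2.imread('pics/s1.png').max(2)
for th in(22,28,34):
    m=np.zeros_like(im); m[265:308,422:460]=(im[265:308,422:460]<th)
    m=cv2.morphologyEx(m,cv2.MORPH_CLOSE,np.ones((3,3)))
    n,l,st,ce=cv2.connectedComponentsWithStats(m);i=1+st[1:,4].argmax()
    p=np.argwhere(l==i)[:,::-1].astype(np.float32)
    vx,vy,x0,y0=cv2.fitLine(p,cv2.DIST_L2,0,.01,.01).ravel(); s=(p-[x0,y0])@[vx,vy]
    q=[onz('side',x0+vx*a,y0+vy*a,.19) for a in(s.min(),s.max())]; d=q[1]-q[0]
    print(th,st[i],np.round((q[0]+q[1])/2,4),np.degrees(np.arctan2(d[1],d[0])),np.linalg.norm(d))
for P in((.624,-.092,.2),(.6225,-.0956,.2)): print(proj('side',P),proj('top',P))
E
```

```text
22 [426 279  27  24 166] [ 0.6206 -0.0953  0.19  ] 33.62835512646031 0.06326154308340055
28 [426 276  28  27 215] [ 0.6225 -0.0932  0.19  ] 35.610560717583986 0.06933134497929319
34 [425 274  30  29 254] [ 0.6234 -0.0918  0.19  ] 37.403231692586154 0.07262671481774893
[442.09327117 284.27994707] [433.44559477 119.56748174]
[441.74296519 286.22847784] [435.64373015 120.49477077]
```

{"fn": "apply_moves", "kwargs": {"moves": [[[-0.001,0.001,0.02,-0.4,0.2,1.2,-1],[0,0,0.02,0,0,0,-1],[0,0,0.02,0,0,0,-1],[0,0,0.02,0,0,0,-1],[0,0,0,0,0,0,-1]]]}}

```text
time: 3.95
eef_pos: [0.6214, -0.0832, 0.1694]
tcp_rot: [0.949, 0.316, -0.0, -0.002]
contact_force: [-0.8, -0.1, 0.1]
opening: 1.001
```

```bash
python3 go.py 0.6235 -0.0925 0.17 36
```

```text
t 3.95 pos [ 0.6214 -0.0832  0.1694] yawx 36.84 tilt [ 0.001 -0.003 -1.   ] q6 0.631 F [-0.84 -0.13  0.06] T [ 0.01 -0.01  0.01] op 1.001
tool shift [-0.0039  0.0087 -0.0006]
turn [-0.18 -0.06  0.84]
```

{"fn": "apply_moves", "kwargs": {"moves": [[[-0.004,0.009,0,0,0,0.8,-1],[0,0,0,0,0,0,-1],[0,0,0,0,0,0,-1]]]}}

```text
time: 4.25
eef_pos: [0.6241, -0.0911, 0.1723]
tcp_rot: [0.95, 0.311, 0.001, -0.001]
contact_force: [-0.0, -0.2, -0.2]
opening: 1.0
```

```bash
python3 go.py 0.6235 -0.0925 0.17 36
```

```text
t 4.25 pos [ 0.6241 -0.0911  0.1723] yawx 36.21 tilt [ 0.003 -0.001 -1.   ] q6 0.631 F [-0.   -0.22 -0.19] T [-0.01 -0.01 -0.06] op 1.0
tool shift [-0.0013  0.0007  0.0023]
turn [-0.07 -0.16  0.21]
```

{"fn": "apply_moves", "kwargs": {"moves": [[[-0.001,0.001,0.002,0,0,0,0],[0,0,0,0,0,0,0.5],[0,0,0,0,0,0,1],[0,0,0,0,0,0,1],[0,0,0,0,0,0,1],[0,0,0,0,0,0,1]]], "force": 20}}

```text
time: 4.85
eef_pos: [0.6229, -0.09, 0.1737]
tcp_rot: [0.95, 0.311, 0.001, -0.005]
contact_force: [2.1, -3.1, -1.9]
opening: 0.159
```

```bash
python3 go.py 0.6235 -0.0925 0.17 36
```

```text
t 4.85 pos [ 0.6229 -0.09    0.1737] yawx 36.21 tilt [ 0.004 -0.008 -1.   ] q6 0.628 F [ 2.14 -3.08 -1.91] T [-0.83 -0.48 -0.03] op 0.159
tool shift [-0.001   0.0024  0.0037]
turn [-0.47 -0.23  0.21]
```

{"fn": "apply_moves", "kwargs": {"moves": [[[0,0.001,0.003,0,0,0,1],[0,0,0,0,0,0,1],[0,0,0,0,0,0,1],[0,0,0,0,0,0,1]]], "force": 110}}

```text
time: 5.25
eef_pos: [0.623, -0.0902, 0.1739]
tcp_rot: [0.95, 0.311, -0.0, -0.005]
contact_force: [-1.4, 0.8, 1.3]
opening: 0.14
```

```bash
python3 go.py 0.6235 -0.0925 0.17 36
```

```text
t 5.25 pos [ 0.623  -0.0902  0.1739] yawx 36.29 tilt [ 0.003 -0.009 -1.   ] q6 0.626 F [-1.4   0.75  1.31] T [-0.08  0.01  0.  ] op 0.14
tool shift [-0.001   0.0022  0.0039]
turn [-0.52 -0.16  0.29]
```

{"fn": "apply_moves", "kwargs": {"moves": [[[0,0,0,0,0,-8,1],[0,0,0,0,0,-8,1],[0,0,0,0,0,-8,1],[0,0,0,0,0,-8,1]]], "force": 110}}

```text
time: 5.65
eef_pos: [0.6236, -0.0905, 0.1738]
tcp_rot: [0.822, 0.569, 0.002, -0.004]
contact_force: [-0.8, -0.2, 1.6]
opening: 0.142
```

```bash
python3 go.py 0.623 -0.0902 0.173 36
```

```text
t 5.65 pos [ 0.6236 -0.0905  0.1738] yawx 69.35 tilt [ 0.008 -0.005 -1.   ] q6 0.049 F [-0.81 -0.22  1.58] T [-0.02  0.02 -0.06] op 0.142
tool shift [ 0.0001 -0.0006  0.0008]
turn [-0.42 -0.33 33.35]
```

{"fn": "apply_moves", "kwargs": {"moves": [[[0,0,0,0,0,-8,1],[0,0,0,0,0,-8,1],[0,0,0,0,0,-8,1],[0,0,0,0,0,-8,1],[0,0,0,0,0,-8,1],[0,0,0,0,0,-8,1],[0,0,0,0,0,-8,1],[0,0,0,0,0,-8,1]]], "force": 60}}

```text
time: 6.45
eef_pos: [0.6247, -0.0902, 0.1738]
tcp_rot: [0.376, 0.927, 0.005, -0.003]
contact_force: [-0.6, 1.7, 1.1]
opening: 0.141
```

```bash
python3 go.py 0.623 -0.0902 0.173 201
```

```text
t 6.45 pos [ 0.6247 -0.0902  0.1738] yawx 135.88 tilt [ 0.01   0.008 -1.   ] q6 -1.114 F [-0.62  1.74  1.12] T [-0.01  0.16 -0.06] op 0.141
tool shift [ 0.0012 -0.0012  0.0008]
turn [  0.71  -0.25 -65.12]
```

{"fn": "apply_moves", "kwargs": {"moves": [[[0,0,0,0,0,-8,1],[0,0,0,0,0,-8,1],[0,0,0,0,0,-8,1],[0,0,0,0,0,-8,1],[0,0,0,0,0,-8,1],[0,0,0,0,0,-8,1],[0,0,0,0,0,-8,1],[0,0,0,0,0,-5,1],[0,0,0,0,0,0,1]]]}}

```text
time: 7.35
eef_pos: [0.625, -0.0893, 0.1738]
tcp_rot: [-0.17, 0.985, 0.007, -0.001]
contact_force: [-1.5, 1.0, 0.5]
opening: 0.143
```

```bash
python3 go.py 0.6247 -0.0902 0.173 201;python3 - <<'E'
from h import *
snap('side','s2'); im=cv2.imread('pics/s2.png')[180:360,340:540]
a=cv2.convertScaleAbs(cv2.resize(im,None,fx=2,fy=2,interpolation=2),alpha=1.6)
snap('top','t2'); im=cv2.imread('pics/t2.png')[85:215,235:505]
b=cv2.convertScaleAbs(cv2.resize(im,None,fx=2.9,fy=2.9,interpolation=2),alpha=1.6)
print(a.shape,b.shape)
c=np.zeros((380,790,3),np.uint8); b=cv2.resize(b,(390,188)); c[:360,:400]=a; c[:188,400:]=b
cv2.imwrite('pics/c2.png',c)
E
```

```text
t 7.35 pos [ 0.625  -0.0893  0.1738] yawx -160.45 tilt [ 0.     0.014 -1.   ] q6 -2.224 F [-1.45  1.02  0.54] T [-0.21  0.16  0.09] op 0.143
tool shift [ 0.0006 -0.0007  0.0008]
turn [ 0.82 -0.01 -1.45]
(360, 400, 3) (377, 783, 3)
```

View pics/c2.png

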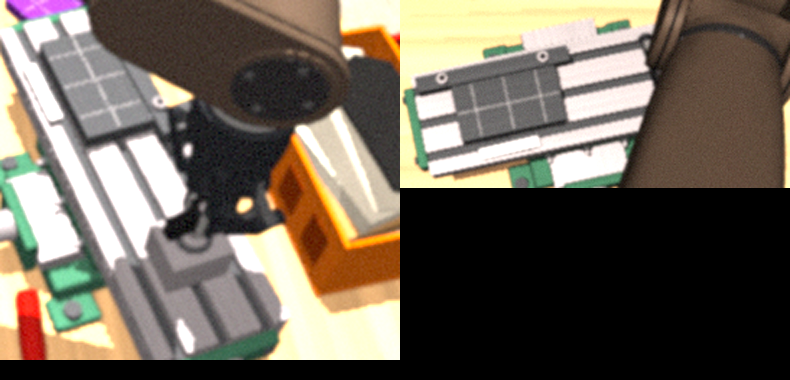

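The knob is held in the jaws and has turned about 163° (2.85 rad), and the stop is still in place. Next I slide the stop along the slot.

{"fn": "apply_moves", "kwargs": {"moves": [[[-0.0012,0.01,0,0,0,0,1],[-0.0012,0.01,0,0,0,0,1],[-0.0012,0.01,0,0,0,0,1],[-0.0012,0.01,0,0,0,0,1],[-0.0012,0.01,0,0,0,0,1],[-0.0012,0.01,0,0,0,0,1],[-0.0012,0.01,0,0,0,0,1],[-0.0012,0.01,0,0,0,0,1]]]}}

```text
time: 8.25
eef_pos: [0.6064, -0.0077, 0.1738]
tcp_rot: [-0.166, 0.986, 0.004, -0.001]
contact_force: [0.3, -1.9, -0.4]
opening: 0.145
```

```bash
python3 go.py 0.6 0.0193 0.173 201
```

```text
t 8.25 pos [ 0.6064 -0.0077  0.1738] yawx -160.84 tilt [ 0.001  0.008 -1.   ] q6 -2.09 F [ 0.26 -1.89 -0.44] T [-0.69 -0.01  0.05] op 0.145
tool shift [-0.0028  0.0276  0.001 ]
turn [ 0.45 -0.07 -1.84]
```

{"fn": "apply_moves", "kwargs": {"moves": [[[-0.0005,0.004,0,0,0,0,1],[-0.0005,0.004,0,0,0,0,1],[-0.0005,0.004,0,0,0,0,1],[-0.0005,0.004,0,0,0,0,1],[-0.0002,0.002,0,0,0,0,1],[-0.0002,0.002,0,0,0,0,1]]]}}

```text
time: 8.85
eef_pos: [0.6013, 0.0149, 0.1738]
tcp_rot: [-0.167, 0.986, 0.004, -0.002]
contact_force: [0.8, -1.6, -0.2]
opening: 0.141
```

```bash
python3 go.py 0.6 0.0193 0.173 201; python3 - <<'E'
from h import *
snap('side','s3'); im=cv2.imread('pics/s3.png')[180:340,330:530]
a=cv2.convertScaleAbs(cv2.resize(im,None,fx=4,fy=3.75,interpolation=2),alpha=1.6); cv2.imwrite('pics/s3c.png',a)
E
```

```text
t 8.85 pos [0.6013 0.0149 0.1738] yawx -160.77 tilt [ 0.002  0.008 -1.   ] q6 -2.056 F [ 0.81 -1.65 -0.2 ] T [-0.64  0.   -0.06] op 0.141
tool shift [-0.0003  0.0046  0.0008]
turn [ 0.47 -0.11 -1.77]
```

View pics/s3c.png

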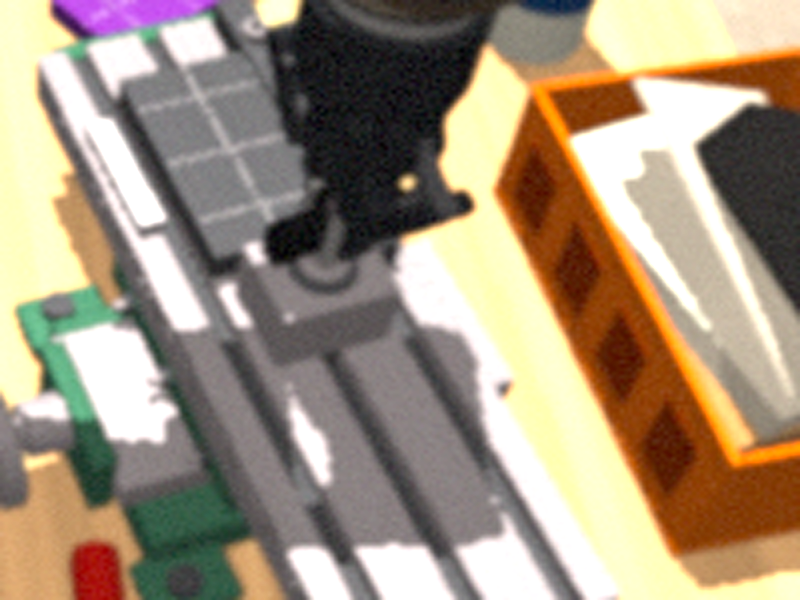

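The stop at crop (320,300) is now nearly against the plate end at (225,262). I'll creep in while watching the force.

{"fn": "apply_moves", "kwargs": {"moves": [[[-0.0002,0.0015,0,0,0,0,1],[-0.0002,0.0015,0,0,0,0,1]]]}}

```text
time: 9.1
eef_pos: [0.6006, 0.018, 0.1738]
tcp_rot: [-0.167, 0.986, 0.004, -0.002]
contact_force: [0.3, -2.2, -0.5]
opening: 0.138
```

{"fn": "apply_moves", "kwargs": {"moves": [[[-0.0002,0.0015,0,0,0,0,1],[-0.0002,0.0015,0,0,0,0,1]]]}}

```text
time: 9.3
eef_pos: [0.5999, 0.021, 0.1738]
tcp_rot: [-0.167, 0.986, 0.004, -0.002]
contact_force: [-0.1, -2.8, -0.2]
opening: 0.143
```

{"fn": "apply_moves", "kwargs": {"moves": [[[-0.0001,0.001,0,0,0,0,1]]]}}

```text
time: 9.4
eef_pos: [0.5997, 0.0221, 0.1738]
tcp_rot: [-0.167, 0.986, 0.004, -0.002]
contact_force: [0.1, -1.9, -1.2]
opening: 0.144
```

{"fn": "apply_moves", "kwargs": {"moves": [[[-0.0001,0.001,0,0,0,0,1]]]}}

```text
time: 9.5
eef_pos: [0.5994, 0.0231, 0.1738]
tcp_rot: [-0.167, 0.986, 0.004, -0.002]
contact_force: [-0.3, -2.8, 0.1]
opening: 0.14
```

{"fn": "apply_moves", "kwargs": {"moves": [[[-0.0001,0.001,0,0,0,0,1]]]}}

```text
time: 9.6
eef_pos: [0.5992, 0.0242, 0.1738]
tcp_rot: [-0.167, 0.986, 0.004, -0.002]
contact_force: [0.2, -3.1, -1.0]
opening: 0.142
```

{"fn": "apply_moves", "kwargs": {"moves": [[[-0.0001,0.001,0,0,0,0,1]]]}}

```text
time: 9.7
eef_pos: [0.599, 0.0249, 0.1738]
tcp_rot: [-0.167, 0.986, 0.003, -0.002]
contact_force: [0.4, -4.4, 0.5]
opening: 0.142
```

{"fn": "apply_moves", "kwargs": {"moves": [[[-0.0001,0.001,0,0,0,0,1]]]}}

```text
time: 9.8
eef_pos: [0.599, 0.025, 0.1738]
tcp_rot: [-0.167, 0.986, 0.002, -0.002]
contact_force: [1.4, -6.8, -0.9]
opening: 0.138
```

```bash
cat > pl.py <<'E'
import sys
from h import *
n=sys.argv[1]
for c,b in(('top',(275,345,140,178)),('side',(362,392,198,232))):
    snap(c,c+n); x0,x1,y0,y1=b
    A=cv2.imread(f'pics/{c}0.png',0).astype(np.float32); B=cv2.imread(f'pics/{c}{n}.png',0).astype(np.float32)
    A,B=A[y0:y1,x0:x1],B[y0:y1,x0:x1]
    w=cv2.createHanningWindow(A.shape[::-1],cv2.CV_32F)
    print(c,cv2.phaseCorrelate(A-A.mean(),B-B.mean(),w))
E
python3 pl.py a; python3 go.py
```

```text
top ((-0.5489453136322524, -0.03744100565113584), 0.4482220489117834)
side ((0.03026785843453439, 0.036550220720599214), 1.0197402075484947)
t 9.9 pos [0.599  0.0249 0.1738] yawx -160.78 tilt [ 0.002  0.005 -1.   ] q6 -2.037 F [ 1.06 -4.8  -1.45] T [-1.12 -0.12  0.  ] op 0.14
```

{"fn": "apply_moves", "kwargs": {"moves": [[[0,0,0,0,0,8,1],[0,0,0,0,0,8,1],[0,0,0,0,0,8,1],[0,0,0,0,0,8,1],[0,0,0,0,0,8,1],[0,0,0,0,0,8,1],[0,0,0,0,0,8,1],[0,0,0,0,0,8,1]]]}}

```text
time: 10.7
eef_pos: [0.5988, 0.0237, 0.1738]
tcp_rot: [0.403, 0.915, 0.001, -0.003]
contact_force: [-0.3, -3.5, -0.1]
opening: 0.143
```

```bash
python3 go.py
```

```text
t 10.7 pos [0.5988 0.0237 0.1738] yawx 132.5 tilt [ 0.007 -0.001 -1.   ] q6 -0.875 F [-0.32 -3.49 -0.15] T [-0.53  0.05  0.06] op 0.143
```

{"fn": "apply_moves", "kwargs": {"moves": [[[0,0,0,0,0,8,1],[0,0,0,0,0,8,1],[0,0,0,0,0,8,1],[0,0,0,0,0,8,1],[0,0,0,0,0,8,1],[0,0,0,0,0,3,1]]]}}

```text
time: 11.3
eef_pos: [0.598, 0.0234, 0.1738]
tcp_rot: [0.723, 0.691, -0.0, -0.005]
contact_force: [-0.7, -2.7, -0.3]
opening: 0.141
```

```bash
python3 go.py .59888 0.02467 .1738
```

```text
t 11.3 pos [0.598  0.0234 0.1738] yawx 87.43 tilt [ 0.007 -0.007 -1.   ] q6 -0.091 F [-0.69 -2.69 -0.27] T [-0.58 -0.16  0.03] op 0.141
tool shift [0.0014 0.0008 0.    ]
```

{"fn": "apply_moves", "kwargs": {"moves": [[[0.001,-0.0002,0,0,0,0,1]]]}}

```text
time: 11.4
eef_pos: [0.598, 0.0235, 0.1738]
tcp_rot: [0.723, 0.691, -0.0, -0.004]
contact_force: [0.0, -6.8, -0.5]
opening: 0.142
```

{"fn": "apply_moves", "kwargs": {"moves": [[[0.001,-0.0002,0,0,0,0,1]]]}}

```text
time: 11.5
eef_pos: [0.598, 0.0234, 0.1738]
tcp_rot: [0.723, 0.691, -0.001, -0.003]
contact_force: [-0.9, -6.4, -0.6]
opening: 0.139
```

{"fn": "apply_moves", "kwargs": {"moves": [[[0.0005,0,0,0,0,7,1],[0.0005,0,0,0,0,8,1],[0.0005,0,0,0,0,8,1],[0.0004,0,0,0,0,8,1]]], "force": 115}}

```text
time: 11.9
eef_pos: [0.5974, 0.0235, 0.1738]
tcp_rot: [0.885, 0.466, -0.003, -0.002]
contact_force: [-2.3, -1.1, -0.2]
opening: 0.142
```

```bash
python3 go.py
```

```text
t 11.9 pos [0.5974 0.0235 0.1738] yawx 55.58 tilt [-0.004 -0.007 -1.   ] q6 0.471 F [-2.28 -1.07 -0.21] T [-0.12  0.29  0.65] op 0.142
```

{"fn": "apply_moves", "kwargs": {"moves": [[[0,0,0,0,0,8.5,1],[0,0,0,0,0,8.5,1],[0,0,0,0,0,8.5,1],[0,0,0,0,0,8.5,1]]]}}

```text
time: 12.3
eef_pos: [0.5969, 0.0238, 0.1741]
tcp_rot: [0.982, 0.191, -0.004, -0.0]
contact_force: [-0.7, -1.7, 0.9]
opening: 0.14
```

```bash
python3 go.py
```

```text
t 12.3 pos [0.5969 0.0238 0.1741] yawx 21.96 tilt [-0.009 -0.002 -1.   ] q6 1.06 F [-0.74 -1.73  0.91] T [-0.14 -0.11  4.25] op 0.14
```

{"fn": "apply_moves", "kwargs": {"moves": [[[0,0,0,0,0,0,1],[0,0,0,0,0,0,1]]], "force": 20}}

```text
time: 12.5
eef_pos: [0.5969, 0.0239, 0.1741]
tcp_rot: [0.979, 0.205, -0.005, 0.003]
contact_force: [-0.5, -4.1, -1.3]
opening: 0.141
```

```bash
python3 go.py
```

```text
t 12.5 pos [0.5969 0.0239 0.1741] yawx 23.71 tilt [-0.011  0.003 -1.   ] q6 1.035 F [-0.46 -4.11 -1.26] T [-0.34 -0.23  3.5 ] op 0.141
```

{"fn": "apply_moves", "kwargs": {"moves": [[[0,0,0,0,0,-3,1],[0,0,0,0,0,-3,1]]]}}

```text
time: 12.7
eef_pos: [0.597, 0.024, 0.1739]
tcp_rot: [0.965, 0.262, -0.005, 0.003]
contact_force: [-1.2, -5.3, -0.0]
opening: 0.142
```

```bash
python3 go.py
```

```text
t 12.7 pos [0.597  0.024  0.1739] yawx 30.33 tilt [-0.011  0.003 -1.   ] q6 0.92 F [-1.18 -5.31 -0.03] T [-0.56 -0.26  0.8 ] op 0.142
```

{"fn": "apply_moves", "kwargs": {"moves": [[[-0.0003,0.001,0,0,0,-1.5,1],[0,0,0,0,0,0,1]]]}}

```text
time: 12.9
eef_pos: [0.5971, 0.0239, 0.1739]
tcp_rot: [0.963, 0.269, -0.004, -0.0]
contact_force: [-1.6, -3.9, 0.2]
opening: 0.14
```

```bash
python3 go.py
```

```text
t 12.9 pos [0.5971 0.0239 0.1739] yawx 31.24 tilt [-0.008 -0.003 -1.   ] q6 0.898 F [-1.61 -3.87  0.19] T [-0.63 -0.21  0.3 ] op 0.14
```

{"fn": "apply_moves", "kwargs": {"moves": [[[0,0,0,0,0,0,0.5],[0,0,0,0,0,0,0],[0,0,0,0,0,0,-0.5],[0,0,0,0,0,0,-1],[0,0,0,0,0,0,-1],[0,0,0,0,0,0,-1],[0,0,-0.02,0,0,0,-1],[0,0,-0.03,0,0,0,-1],[0,0,-0.03,0,0,0,-1],[0,0,-0.03,0,0,0,-1]]]}}

```text
time: 13.9
eef_pos: [0.5948, 0.0267, 0.2802]
tcp_rot: [0.965, 0.262, -0.01, -0.008]
contact_force: [-0.0, 0.3, 0.8]
opening: 0.998
```

```bash
python3 go.py 0.45 0.4 0.33
```

```text
t 13.9 pos [0.5948 0.0267 0.2802] yawx 30.34 tilt [-0.014 -0.021 -1.   ] q6 0.911 F [-0.01  0.33  0.84] T [ 0.02 -0.03  0.01] op 0.998
tool shift [ 0.0629 -0.3963 -0.0423]
```

Clear of the knob. I'll move aside to inspect it.

{"fn": "apply_moves", "kwargs": {"moves": [[[0.007,-0.045,-0.005,0,0,0,-1],[0.007,-0.045,-0.005,0,0,0,-1],[0.007,-0.045,-0.005,0,0,0,-1],[0.007,-0.045,-0.005,0,0,0,-1],[0.007,-0.045,-0.005,0,0,0,-1],[0.007,-0.045,-0.005,0,0,0,-1],[0.007,-0.045,-0.005,0,0,0,-1],[0.007,-0.045,-0.005,0,0,0,-1],[0,0,0,0,0,0,-1],[0,0,0,0,0,0,-1]]]}}

```text
time: 14.9
eef_pos: [0.4606, 0.3782, 0.3368]
tcp_rot: [0.966, 0.259, -0.001, -0.008]
contact_force: [0.8, -0.0, -0.0]
opening: 0.998
```

```bash
python3 go.py; python3 pl.py z; python3 - <<'E'
import cv2, numpy as np
a=cv2.imread('pics/topz.png')[95:215,235:475]; a=cv2.resize(a,(480,240),interpolation=2)
b=cv2.imread('pics/sidez.png')[170:350,330:480]; b=cv2.resize(b,(450,540),interpolation=2)
c=np.zeros((540,790,3),np.uint8); c[:,:450]=b; c[:240,450:]=a[:,140:480]
cv2.imwrite('pics/cz.png',cv2.convertScaleAbs(c,alpha=1.6))
E
```

```text
t 14.9 pos [0.4606 0.3782 0.3368] yawx 29.99 tilt [ 0.002 -0.017 -1.   ] q6 1.555 F [ 0.85 -0.04 -0.03] T [ 0.   -0.02 -0.04] op 0.998
top ((0.015222779085100058, -0.02126232781319004), 0.6003943310843574)
side ((0.26548404715036433, -0.15363061789866705), 1.0098301503393385)
```

View pics/cz.png

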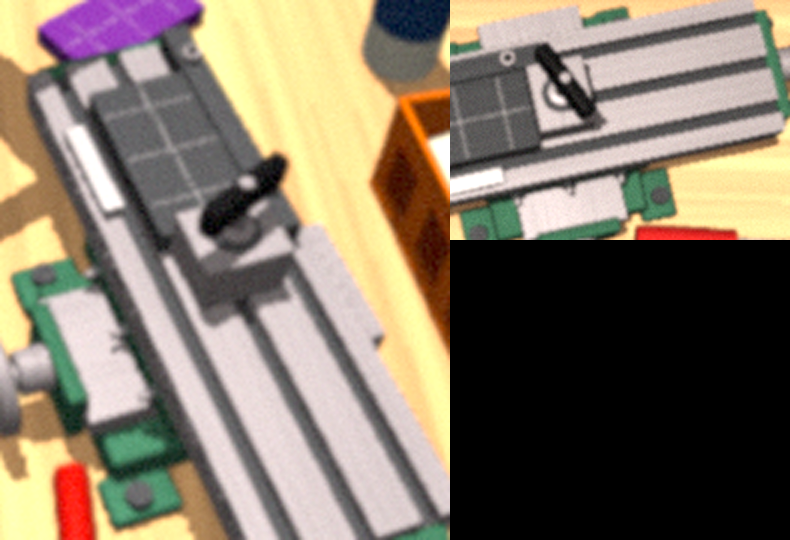

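```bash
python3 - <<'E'
from h import *
for f,c,(x0,x1,y0,y1) in(('top0','top',(408,450,95,145)),('topz','top',(370,412,110,160)),('side0','side',(420,462,265,310)),('sidez','side',(392,430,215,252))):
    im=cv2.imread(f'pics/{f}.png').max(2)[y0:y1,x0:x1]
    for th in(28,34):
        m=cv2.morphologyEx((im<th).astype(np.uint8),cv2.MORPH_CLOSE,np.ones((3,3)))
        n,l,st,ce=cv2.connectedComponentsWithStats(m);i=1+st[1:,4].argmax()
        p=np.argwhere(l==i)[:,::-1].astype(np.float32)+[x0,y0]
        vx,vy,a,b=cv2.fitLine(p.astype(np.float32),cv2.DIST_L2,0,.01,.01).ravel(); s=(p-[a,b])@[vx,vy]
        q=[onz(c,a+vx*k,b+vy*k,.19) for k in(s.min(),s.max())]; d=q[1]-q[0]
        print(f,th,st[i][4],np.round((q[0]+q[1])/2,4),np.degrees(np.arctan(d[1]/d[0])))
E
```

```text
top0 28 373 [ 0.6237 -0.0881  0.19  ] 36.28489691831619
top0 34 407 [ 0.6217 -0.0891  0.19  ] 34.827846540169304
topz 28 68 [0.5804 0.0076 0.19  ] 7.844523494525401
topz 34 77 [0.5802 0.0069 0.19  ] 1.114547023714035
side0 28 244 [ 0.6237 -0.0922  0.19  ] 38.003996828370504
side0 34 277 [ 0.6238 -0.0923  0.19  ] 38.95671061581745
sidez 28 237 [0.598  0.0214 0.19  ] 37.35289035495287
sidez 34 261 [0.5976 0.0213 0.19  ] 37.77862693005629
```

```bash
python3 -c "
from plant import ctrl
print(ctrl.sign_off())"
```

```text
the job is handed in; nothing more can be done
None
```

I finished the job and handed it in at about 15 s of the 72 s allowed; sign-off gave no verdict.

**What I did**
- I broke the knob loose and backed it off about 163° (2.85 rad).
- I slid the stop about 118 mm until it stalled against the plate at roughly 7 N on the wrist, which includes the 2–3 N the stop takes to slide.
- I pressed it up again to about 7 N while the knob was still loose, then twisted the knob home until the wrist torque read about 4 N m.
- I eased off the torque, let go and moved the arm clear.

**Last checks**
- **Knob:** in the side view the bar reads about 37.5°, against about 38.5° at the start, so it is back home. The same check in the top view failed because I cropped the wrong patch, so I ignored it.
- **Stop and workpiece:** the stop looks flush against the plate in both views, and the arm's position agrees to about 0.1 mm that the stop did not move during tightening.
- **Plate position:** its image moved about 0.02 px in the top view and 0.3 px in the side view, which is well under 1 mm. The side figure may partly be the stop appearing in the measured patch.
- **Arm:** contact forces at the end were about zero.
- **Other items:** the arm never went near them, but I did not measure their positions.

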